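Clear the light panel and hold the ball tray over it

TASK

First clear the light panel: hang the red basket by its handle on the bench hook and let go of it. Then pick up the white tray that carries the loose steel ball, without the ball ever leaving its pocket, and finish holding it level and still, its underside about 10 cm above the light panel and its middle over the panel's middle: the program ends while the gripper holds the tray, which nothing else may touch or carry. Leave the spare tray, the orange bin, the bottle and the loupe where they are.

Things in the scene. Friction and masses are not known exactly. Their poses are not given: they have to be found in the camera images.
- basket_tab (a point): Grip point in the upright tab on top of the red basket's handle: a plate 10 mm thick (basket's x), 34 mm wide (y), from 95 to 135 mm above the basket's underside; this point is on its centre line, 123 mm above the underside. z up. Basket: 64 mm (x) by 76 mm (y), open tub 45 mm high. It stands on the light panel at the start, turned a little.
- basket_bar (a point): Middle of the underside of the basket's handle bar, 95 mm above the basket's underside, 28 mm below basket_tab. The bar runs along the basket's y, 10 mm thick, 76 mm long; the opening below it is 60 mm wide (y) and 50 mm high. The hook's arm goes through it along the basket's x, from either side. Axes as basket_tab.
- basket: The red basket, about 140 g; origin at the centre of its underside, axes as basket_tab.
- hook_seat (a point): Where the handle bar rests: top of the level part (30 mm long) of the hook's 8 mm rod, 200 mm above the bench. The rod runs along this frame's x: the post (215 mm high) is 65 mm off in +x; the upturned free tip, its top 210 mm above the bench, is 38 mm off in -x, towards the robot. Bring the handle over the tip in +x, then lower it. z up.
- hook: The fixed hook stand, placed and turned differently each time: origin on the bench at the foot of the post, base plate 110 by 100 by 12 mm; axes as hook_seat.
- tray_grip (a point): Grip point in the black upright rib amid the white tray with the ball. The rib is 12 mm thick (tray's y), 36 mm long (x), its top 56 mm above the tray's underside; this point is 42 mm above the underside. Tray: 150 mm (x) by 90 mm (y), deck 8 mm high, a 12 mm high lip round it; z up. It lies on the bench, its x roughly away from the robot.
- tray_pocket (a point): Where the ball's centre is when mid-pocket: 48 mm from the rib's middle along the tray's x (away from the robot), 16 mm above the tray's underside. The pocket (yellow floor) is 25 by 25 mm, 4 mm deep: the ball can roll about 3.5 mm in it and climbs out if tipped about 45 degrees or jerked. A like, empty pocket is on the rib's other side.
- tray: The white tray with the ball, about 160 g; origin at the centre of its underside, axes as tray_grip.
- ball_center (a point): Centre of the loose steel ball, 24 mm across, 57 g, in the far pocket of the tray.
- panel_mid (a point): Middle of the upper face of the light panel: a fixed black-framed, white-lit plate, 140 by 140 mm and 10 mm high, on the bench; placed and turned differently each time. z up.
- spare_grip (a point): The same point as tray_grip on the like but empty spare tray, a bystander beside the tray with the ball; the two may lie either way round.
- parts_bin: Orange open parts bin, 90 by 120 by 40 mm, a bystander beyond the panel; origin at the centre of its underside.
- dispenser: Clear plastic bottle with a blue cap, 52 mm across and 130 mm high, a bystander; origin at the centre of its underside.
- loupe: Black eye loupe, 38 mm across and 34 mm high, a bystander on the near left; origin at the centre of its underside.

How it is judged:
By the outcome, as a careful person would: the job done as asked, in the order asked, and still so for the second after the job is handed in, while the arm keeps its last pose, push and grip.
It also fails if it takes over 67 s, if anything falls off the work surface, if the arm or the gripper's body presses on something with over 40 N, if the wrist force passes 120 N, or if a joint passes its speed limit or range.

ROBOT

A 7-joint arm with a two-finger parallel gripper is mounted at the origin on the work surface. World frame = base frame: x ahead of the robot, y to its left, z up, the work surface at z = 0. Lengths are in m, angles in rad, forces in N, time in s.
With the tool pointing down it reaches from about 0.375 to 0.925 m from the base axis. Payload 3.1 kg.
Tool frame: the origin (TCP) lies where the fingers leave the gripper's body, on its centre line; the fingertips stand robot.tips_ahead ahead of it and the grasp point (between the pads) lies 54 mm ahead of it (robot.tips_ahead is the distance from the TCP to the fingertips, in m); z points along the fingers, y is the line along which they close (so a half turn about z gives the same grasp; the last joint's range is limited). The gripper opens to 85 mm and grips with 20 to 120 N. Pads are 22 mm wide; open, the fingers measure 114 mm over their backs; the gripper's body (76 mm by 85 mm) begins 54 mm behind the grasp point. The pads swing forward as they close: fully open they stand 13 mm farther back than shut.
Start: joints at [-1.288, 0.383, 0.044, 1.598, -0.018, 1.161, -0.05], TCP at [0.242, 0.603, 0.304] pointing down, gripper open.
Joint ranges: [-2.61, 2.61], [-0.41, 2.15], [-1.48, 1.57], [0, 2.5], [-1.57, 4.71], [0.05, 1.97], [-2.85, 2.85]. Speed limits (rad/s): [2.79, 2.79, 3.14, 3.14, 3.14, 3.14, 3.14].

INTERFACE

Orientations are given as a unit quaternion [w, x, y, z].
In Python, from station import robot gives the robot as it stands. The module is installed in compiled form; this text tells all that it offers.
- The arm moves only by the tool carry_out, never from a script. Its argument "steps" is one flat list of numbers, 6 for each row, row after row: the shift along the world's x, y, z normalised to -1 to 1, where 1 is 0.2 m, then the turn, a rotation vector about the world's x, y, z normalised to -1 to 1, where 1 is pi rad. In form: [x, y, z, ax, ay, az, x, y, z, ax, ay, az, ...]. A call has 1 to 12 rows; each row shifts and turns the commanded pose from where the row before left it; what a row does not reach is not made up. A row lasts 1/8 s, in which the tool goes at most 62.5 mm and 10.7 degrees, less where a joint would pass 70% of its speed; a pose out of reach is approached as far as the arm can. A call with a number of a shift or a turn outside -1 to 1 is refused whole. A call with a gripper value outside its range is refused whole. "hand" is the opening, from 0 (shut) to 1 (fully open), set as the call begins (left out, the last holds). The fingers move at their own pace and stop on an object; "grip_force" is the grip in N (left out, the last holds). Time passes only in rows, so rows that do not move let the fingers close. It gives the time, the measured TCP pose, the force, the opening and the grip force at its end, in the units of the state.
- robot.sense(): the state, without advancing time (a new reading comes with each control period).
- robot.grab_frame(name): name is "side" or "top"; returns a dict with "image" (480x640x3 uint8, red, green, blue), "fx", "fy", "cx", "cy" (pixels), "extrinsics" (4x4, takes a point from world to camera coordinates). Camera axes: x right, y up, looking along -z (the intrinsics and any distortion apply to the point x, -y, -z); pixel columns grow to the right and rows downward; lengths in m; the calibration is good to about 2 mm. A picture is of the moment at which its call begins. There is no depth.
- robot.job_done(): hands the job in; it is judged then, once.
Trained networks look in a picture, given as the dict that the camera call returned (one of the last four; its "shot" number tells which), for a name from the list of things; names that differ only in an ending like _2 or _b are one class to them, and where a whole thing is asked for, a point or a joint stands for the part that bears it (a point fixed in the world has none). Each returns a list of dicts, best first, with "score" (0 to 1); they miss things now and then, are a little off and sometimes report something else, mostly with a low value. They report only what shows in the picture. A call takes as long as a camera call.
- robot.masks_of(query, picture): "region" (480x640 bool, what is visible of it) and "bbox" ([left, top, right, bottom] in pixels, round what is visible of it).
The state is a dict: "clock": time; "qpos": joint angles; "qvel": joint speeds; "effort": joint torques, N m; "ee_pos": TCP position; "tcp_rot": TCP orientation; "wrist_force": force on the tool from outside, world axes, zero at the start; "ft_torque": the same for the moment, N m; "gripper_width": finger opening in m; "gripper_force": force on a finger pad.
Only numpy, scipy, OpenCV 4.12 (cv2) and the standard library are available. Lean on these libraries where they do the work, as an engineer would, in place of code of your own. Each camera call takes 0.05 s, during which the arm holds its last target. There are 200 camera calls.

## Working session

There is one attempt and no reset: what is moved stays moved. The work goes in short steps, Python scripts to look and compute and a tool call to move; the robot and the scene stay as the last step left them, time stands still between calls to the robot, and variables do not carry over. Pictures are saved under pics/ and viewed, at most 10 in all, crops included, and the job is handed in when it is done.

Besides the shell and the picture viewer there is one more tool, called after "Call:" by a JSON object that holds its "api" and its "payload", one argument or row to a line. carry_out: Moves the arm, as the interface text tells. Its arguments: {"type":"object","properties":{"steps":{"type":"array","items":{"type":"number","minimum":-1,"maximum":1}},"hand":{"type":"number"},"grip_force":{"type":"number"}},"required":["steps"]}

```bash
mkdir -p pics
cat > h.py <<'E'
import numpy as np, cv2
from station import robot
def px2w(f,u,v,z):
    E=np.array(f["extrinsics"]);R,t=E[:3,:3],E[:3,3]
    d=R.T@np.array([(u-f["cx"])/f["fx"],-(v-f["cy"])/f["fy"],-1.0]);c=-R.T@t
    return c+d*(z-c[2])/d[2]
def w2px(f,p):
    E=np.array(f["extrinsics"]);q=E[:3,:3]@np.array(p)+E[:3,3]
    return f["cx"]+f["fx"]*q[0]/-q[2], f["cy"]+f["fy"]*q[1]/q[2]
def save(f,n): cv2.imwrite(f"pics/{n}.png",cv2.cvtColor(f["image"],cv2.COLOR_RGB2BGR))
E
python3 - <<'E'
from h import *
np.set_printoptions(precision=4,suppress=True)
print(robot.tips_ahead, robot.sense())
for n in("top","side"):
    f=robot.grab_frame(n);save(f,n+"0")
    E=f["extrinsics"];print(n,[k for k in f],f["fx"],f["cx"],f["cy"],(-E[:3,:3].T@E[:3,3]),E[:3,:3])
    for q in["basket_tab","basket","hook","hook_seat","tray","tray_grip","ball_center","panel_mid","spare_grip","parts_bin","dispenser","loupe"]:
        for m in robot.masks_of(q,f)[:2]: 
            ys,xs=np.nonzero(m["region"]);print(q,round(m["score"],2),np.round(m["bbox"]),len(xs),xs.mean().round(1),ys.mean().round(1))
E
```

```text
0.0726 {'clock': 0.0, 'qpos': array([-1.2878,  0.3838,  0.0438,  1.5996, -0.0179,  1.1612, -0.0499]), 'qvel': array([-0.0002,  0.    , -0.0002, -0.0007, -0.0012,  0.0008, -0.0002]), 'effort': array([ -0.0001, -43.3468,   1.0246, -24.9517,   0.0106,   0.0114,
        -0.    ]), 'ee_pos': array([0.2413, 0.6027, 0.3025]), 'tcp_rot': array([-0.0002,  0.1892,  0.9819, -0.0013]), 'wrist_force': array([ 0.2043, -0.6675,  0.0852]), 'ft_torque': array([0.0004, 0.0079, 0.0023]), 'gripper_force': 0.0, 'gripper_width': 0.08572364970032162}
top ['image', 'fx', 'fy', 'cx', 'cy', 'extrinsics', 'shot'] 438.3646917928176 322.0986511930591 240.54488194158768 [0.5289 0.0001 1.2348] [[ 0.0151 -0.9999 -0.0049]
 [ 0.9983  0.0148  0.0556]
 [-0.0555 -0.0057  0.9984]]
basket_tab 0.7 [320. 253. 354. 280.] 619 337.9 268.2
basket 0.61 [324. 253. 355. 283.] 666 338.3 268.7
hook 0.75 [160. 223. 212. 277.] 1680 186.4 245.9
hook 0.69 [468. 266. 473. 270.] 36 470.2 266.9
hook_seat 0.65 [159. 221. 210. 278.] 1557 186.8 245.2
tray 0.9 [452. 261. 484. 311.] 1713 468.5 285.4
tray_grip 0.67 [453. 256. 487. 313.] 1808 468
[... 538 characters left out ...]
.4608 -0.0157]
 [ 0.2368  0.4263  0.8731]
 [-0.3956 -0.7784  0.4874]]
basket_tab 0.6 [274. 236. 328. 315.] 2455 299.3 278.4
basket 0.93 [276. 240. 328. 314.] 2414 299.1 278.5
hook 0.86 [219. 126. 281. 224.] 1399 252.2 190.0
hook_seat 0.73 [218. 131. 280. 220.] 1258 252.6 192.7
tray 0.77 [325. 410. 454. 479.] 5895 389.0 450.2
ball_center 0.82 [410. 425. 427. 445.] 266 418.4 433.4
panel_mid 0.85 [247. 280. 340. 330.] 1599 286.6 305.6
spare_grip 0.55 [305. 309. 403. 365.] 3566 353.2 338.4
parts_bin 0.74 [344. 216. 402. 258.] 1857 372.0 235.3
parts_bin 0.46 [412. 425. 424. 442.] 192 418.8 433.8
dispenser 0.91 [406. 234. 436. 298.] 1429 421.7 269.5
loupe 0.49 [203. 254. 224. 269.] 230 213.2 260.5
```

View pictures.

View pics/top0.png

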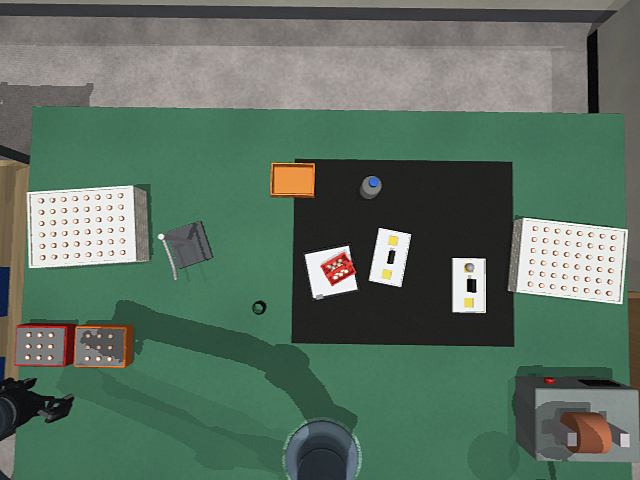

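View pics/side0.png

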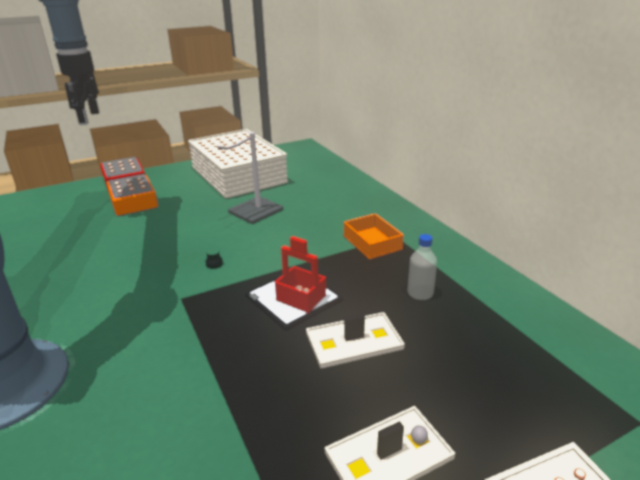

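Run:
```python
from h import *
t=cv2.imread("pics/top0.png");s=cv2.imread("pics/side0.png")
def crop(im,x,y,w,h,k):return cv2.resize(im[y:y+h,x:x+w],None,fx=k,fy=k,interpolation=cv2.INTER_CUBIC)
a=np.hstack([crop(t,295,235,80,60,5),crop(t,150,215,80,60,5)])
b=np.hstack([crop(s,245,230,100,75,4),crop(s,205,120,100,75,4)])
cv2.imwrite("pics/c1.png",np.vstack([a,b]))
```

```text
(no output)
```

View pics/c1.png

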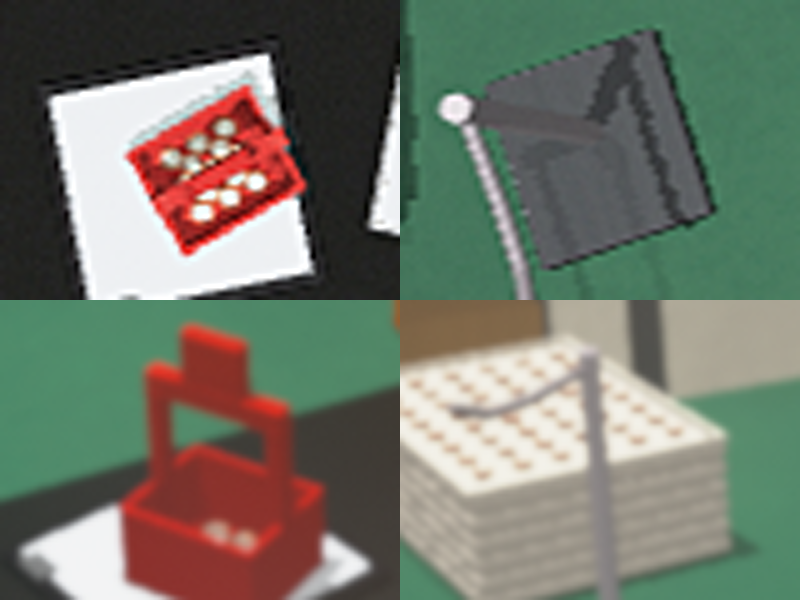

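```bash
cat > fit.py <<'E'
from h import *
from scipy.optimize import minimize
def box(x0,x1,y0,y1,z0,z1): return np.array([[x,y,z] for x in(x0,x1) for y in(y0,y1) for z in(z0,z1)])
def render(f,boxes,p,z):
    S=4;im=np.zeros((480*S,640*S),np.uint8);c,s=np.cos(p[2]),np.sin(p[2])
    for b in boxes:
        pts=[w2px(f,(p[0]+c*q[0]-s*q[1],p[1]+s*q[0]+c*q[1],z+q[2])) for q in b]
        h=cv2.convexHull(((np.array(pts)+.5)*S-.5).astype(np.float32))
        cv2.fillConvexPoly(im,np.round(h*16).astype(np.int32),255,shift=4)
    return cv2.resize(im,(640,480),interpolation=cv2.INTER_AREA)/255.
def fit(frames,masks,boxes,p0,z):
    m=[cv2.GaussianBlur(k.astype(float),(0,0),1) for k in masks]
    cost=lambda p:sum(((cv2.GaussianBlur(render(f,boxes,p,z),(0,0),1)-k)**2).sum() for f,k in zip(frames,m))
    r=minimize(cost,p0,method="Nelder-Mead",options=dict(initial_simplex=np.array(p0)+np.vstack([np.zeros(3),np.diag([.01,.01,.1])]),xatol=1e-4,fatol=.1))
    return r.x,r.fun
TRAY=[box(-.075,.075,-.045,.045,0,.012)]
BASKET=[box(-.032,.032,-.038,.038,0,.045),box(-.005,.005,-.038,-.030,0,.105),box(-.005,.005,.030,.038,0,.105),box(-.005,.005,-.038,.038,.095,.105),box(-.005,.005,-.017,.017,.095,.135)]
def hullmask(b):
    o=np.zeros(b.shape,np.uint8);n,l,st,_=cv2.connectedComponentsWithStats(b.astype(np.uint8))
    k=1+np.argmax(st[1:,4]);pts=np.argwhere(l==k)[:,::-1].astype(np.int32)
    cv2.fillConvexPoly(o,cv2.convexHull(pts),1);return o
def roi(b,x0,y0,x1,y1):
    o=np.zeros_like(b);o[y0:y1,x0:x1]=b[y0:y1,x0:x1];return o
def red(im):
    i=im.astype(int);m=((i[...,0]>90)&(i[...,0]>2.2*i[...,1])&(i[...,0]>2.2*i[...,2]))
    return m
E
python3 - <<'E'
from fit import *
np.set_printoptions(precision=4,suppress=True)
T=robot.grab_frame("top");S=robot.grab_frame("side")
br=lambda f:f["image"][...,0]>120
# tray, spare
for n,rt,rs,p0 in[("tray",(445,250,492,320),(318,400,460,480),(.40,-.41,0)),("spare",(362,222,415,292),(300,305,410,372),(.48,-.19,-.2))]:
    mt=hullmask(roi(br(T),*rt));ms=hullmask(roi(br(S),*rs))
    print(n,fit([T],[mt],TRAY,p0,0),fit([S],[ms],TRAY,p0,0),fit([T,S],[mt,ms],TRAY,p0,0))
mt=roi(red(T["image"]),315,245,362,290);ms=roi(red(S["image"]),265,230,335,320)
from scipy.ndimage import binary_fill_holes as bf
mt=bf(cv2.morphologyEx(mt.astype(np.uint8),cv2.MORPH_CLOSE,np.ones((3,3))))
hole=ms.astype(np.uint8); cs=cv2.findContours(hole,cv2.RETR_CCOMP,cv2.CHAIN_APPROX_NONE)
ms2=ms.copy(); ms2[275:,:]=bf(ms)[275:,:]
for fr,mk in(([T],[mt]),([S],[ms2]),([T,S],[mt,ms2])): print("basket",fit(fr,mk,BASKET,(.45,-.035,.48),.01))
wp=roi((T["image"].min(2)>150),298,240,362,305); hp=hullmask(wp)
r=cv2.minAreaRect(np.array([px2w(T,u,v,.01)[:2]*1000 for v,u in np.argwhere(hp)]).astype(np.float32));print("panel",r)
PAN=lambda w:[box(-w,w,-w,w,-.001,0)]
for w in(.06,.063,.066):print(w,fit([T],[hp],PAN(w),(r[0][0]/1e3,r[0][1]/1e3,.2),.01))
print("post",px2w(T,161,236.6,.213),px2w(T,166.2+13.8,0,0)*0, "tip",px2w(T,176,278,.208),"plate",[px2w(T,u,v,.012)[:2] for u,v in((167.4,231.4),(201,221.4),(213,257),(179,268.6))])
p=px2w(T,161,236.6,.213);print("side post",w2px(S,p),w2px(S,px2w(T,176,278,.208)))
E
```

```text
tray (array([ 0.4798, -0.4024, -0.0007]), np.float64(1.2061621314413018)) (array([ 0.4794, -0.4014, -0.0048]), np.float64(31.47972736190394)) (array([ 0.4791, -0.4015, -0.0074]), np.float64(36.95156397011263))
spare (array([ 0.5542, -0.1822, -0.1866]), np.float64(10.883111028424864)) (array([ 0.5536, -0.182 , -0.1862]), np.float64(43.808545747649426)) (array([ 0.5539, -0.1821, -0.1784]), np.float64(56.45369693764411))
basket (array([ 0.52  , -0.037 ,  0.5366]), np.float64(4.394911022048709))
basket (array([ 0.5197, -0.0333,  0.5027]), np.float64(137.25821233919413))
basket (array([ 0.5196, -0.0349,  0.5113]), np.float64(156.26234108620952))
panel ((508.95965576171875, -18.28766632080078), (130.2971954345703, 127.37008666992188), 12.306866645812988)
0.06 (array([ 0.5098, -0.0181,  0.2224]), np.float64(80.39495137078949))
0.063 (array([ 0.5099, -0.0179,  0.2185]), np.float64(7.423957039772395))
0.066 (array([ 0.5095, -0.0178,  0.2217]), np.float64(43.06316503986584))
post [0.5894 0.3831 0.213 ] [0. 0. 0.] tip [0.4932 0.3464 0.208 ] plate [array([0.6162, 0.441 ]), array([0.6457, 0.3476]), array([0.5464, 0.311 ]), array([0.5127, 0.405 ])]
side post (np.float64(251.36331855272746), np.float64(132.73226017835458)) (np.float64(218.28490607736052), np.float64(145.6739037872772))
```

Call:
{"api": "carry_out", "payload": {
  "steps": [0.116,-0.266,0,0,0,-0.0177,0.116,-0.266,0,0,0,-0.0177,0.116,-0.266,0,0,0,-0.0177,0.116,-0.266,0,0,0,-0.0177,0.116,-0.266,0,0,0,-0.0177,0.116,-0.266,0,0,0,-0.0177,0.116,-0.266,0,0,0,-0.0177,0.116,-0.266,0,0,0,-0.0177,0.116,-0.266,0,0,0,-0.0177,0.116,-0.266,0,0,0,-0.0177,0.116,-0.266,0,0,0,-0.0177,0.116,-0.266,0,0,0,-0.0177],
  "hand": 1
}}

```text
clock: 2.9
ee_pos: [0.5206, -0.0365, 0.3044]
tcp_rot: [0.0, 0.501, 0.865, 0.001]
wrist_force: [0.6, 1.1, -0.1]
gripper_width: 0.0856
gripper_force: 0.0
```

Call:
{"api": "carry_out", "payload": {
  "steps": [0,0,0,0,0,0,0,0,0,0,0,0]
}}

```text
clock: 3.15
ee_pos: [0.5199, -0.0347, 0.3038]
tcp_rot: [-0.0, 0.5, 0.866, 0.0]
wrist_force: [-1.2, 0.3, -0.6]
gripper_width: 0.0853
gripper_force: 0.0
```

Call:
{"api": "carry_out", "payload": {
  "steps": [0,-0.005,-0.09,0,0,0,0,0,-0.1,0,0,0,0,0,-0.1,0,0,0,0,0,-0.1,0,0,0,0,0,-0.09,0,0,0,0,0,-0.06,0,0,0,0,0,-0.035,0,0,0,0,0,0,0,0,0,0,0,0,0,0,0]
}}

```text
clock: 4.28
ee_pos: [0.5205, -0.0361, 0.1895]
tcp_rot: [0.001, 0.5, 0.866, 0.0]
wrist_force: [0.5, -0.2, 0.5]
gripper_width: 0.0854
gripper_force: 0.0
```

Call:
{"api": "carry_out", "payload": {
  "steps": [0,0,0,0,0,0,0,0,0,0,0,0,0,0,0,0,0,0,0,0,0,0,0,0,0,0,0,0,0,0,0,0,0,0,0,0,0,0,0,0,0,0,0,0,0,0,0,0],
  "hand": 0,
  "grip_force": 50
}}

```text
clock: 5.28
ee_pos: [0.5198, -0.036, 0.1888]
tcp_rot: [-0.0, 0.5, 0.866, -0.0]
wrist_force: [-0.3, 0.6, -1.1]
gripper_width: 0.0094
gripper_force: 52.4
```

Call:
{"api": "carry_out", "payload": {
  "steps": [0,0,0.04,0,0,0,0,0,0.08,0,0,0,0,0,0.12,0,0,0,0,0,0.13,0,0,0,0,0,0.12,0,0,0,0,0,0.08,0,0,0,0,0,0.035,0,0,0,0,0,0,0,0,0,0,0,0,0,0,0]
}}

```text
clock: 6.4
ee_pos: [0.5193, -0.0358, 0.3089]
tcp_rot: [-0.001, 0.5, 0.866, -0.001]
wrist_force: [-0.4, 0.4, -1.4]
gripper_width: 0.0095
gripper_force: 52.3
```

Call:
{"api": "carry_out", "payload": {
  "steps": [-0.013,0.06,0,0,0,-0.0046,-0.025,0.12,0,0,0,-0.0046,-0.036,0.17,0,0,0,-0.0046,-0.042,0.2,0,0,0,-0.0046,-0.042,0.2,0,0,0,-0.0046,-0.042,0.2,0,0,0,-0.0046,-0.042,0.2,0,0,0,-0.0046,-0.042,0.2,0,0,0,-0.0046,-0.036,0.17,0,0,0,-0.0046,-0.028,0.13,0,0,0,-0.0046,-0.021,0.1,0,0,0,-0.0046,-0.016,0.08,0,0,0,-0.0046]
}}

```text
clock: 7.9
ee_pos: [0.442, 0.3309, 0.3084]
tcp_rot: [-0.0, 0.573, 0.819, -0.001]
wrist_force: [-0.0, 0.3, -1.5]
gripper_width: 0.0096
gripper_force: 52.2
```

Call:
{"api": "carry_out", "payload": {
  "steps": [0,0,0,0,0,0,0,0,0,0,0,0,0,0,0,0,0,0,0,0,0,0,0,0]
}}

```text
clock: 8.4
ee_pos: [0.4433, 0.3292, 0.3099]
tcp_rot: [0.0, 0.574, 0.819, -0.0]
wrist_force: [-0.1, 0.0, -1.4]
gripper_width: 0.0089
gripper_force: 52.2
```

Run:
```python
from h import *
t=robot.grab_frame("top");s=robot.grab_frame("side");save(t,"t1");save(s,"s1")
t=t["image"];s=s["image"]
def crop(im,x,y,w,h,k):return cv2.resize(im[y:y+h,x:x+w,::-1],None,fx=k,fy=k,interpolation=cv2.INTER_CUBIC)
cv2.imwrite("pics/c2.png",np.hstack([crop(t,130,190,100,120,4),crop(s,170,80,100,120,4)]))
```

```text
(no output)
```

View pics/c2.png

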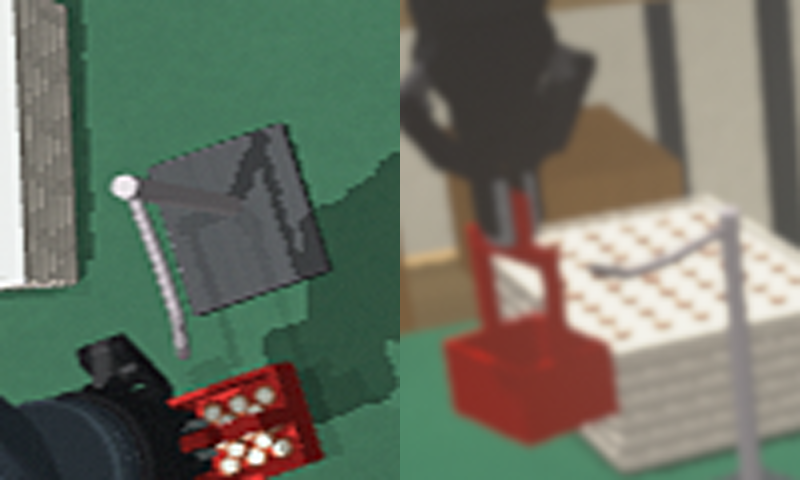

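Run:
```python
from h import *
s=robot.grab_frame("side");t=robot.grab_frame("top")
c=lambda p:np.round((np.array(w2px(s,p))-[170,80])*4+[400,0])
x,y=.4433,.3292;ax=np.array([.94,.342]);ay=np.array([-.342,.94])
print("tip",c((.493,.346,.208)),"post",c((.589,.383,.213)),"tipTop",np.round((np.array(w2px(t,(.493,.346,.208)))-[130,190])*4))
for a in(-.034,0,.034):
  for z in(.177,.227): print(a,z,c((x+ay[0]*a,y+ay[1]*a,z)))
for d in(-.09,-.06,-.038,0): q=np.array([.528,.361])+ax*d;print(d,c((*q,.2)))
# fit basket from side
from fit import *
m=roi(red(s["image"]),180,125,230,195);ms=m.copy()
print(fit([s],[ms],BASKET,(.4433,.3292,.35),.132))
```

```text
tip [593. 263.] post [725. 211.] tipTop [185. 352.]
-0.034 0.177 [560. 352.]
-0.034 0.227 [548. 268.]
0 0.177 [524. 338.]
0 0.227 [512. 255.]
0.034 0.177 [490. 323.]
0.034 0.227 [478. 242.]
-0.09 [519. 299.]
-0.06 [562. 285.]
-0.038 [592. 275.]
0 [644. 258.]
(array([0.44225292, 0.33270868, 0.21927401]), np.float64(303.3493395106113))
```

Call:
{"api": "carry_out", "payload": {
  "steps": [0.03,0.011,0,0,0,0,0.05,0.018,0,0,0,0,0.055,0.02,0,0,0,0,0.055,0.02,0,0,0,0,0.055,0.02,0,0,0,0,0.055,0.02,0,0,0,0,0.055,0.02,0,0,0,0,0.045,0.016,0,0,0,0,0.023,0.009,0,0,0,0,0,0,0,0,0,0,0,0,0,0,0,0]
}}

```text
clock: 9.98
ee_pos: [0.5272, 0.3608, 0.3098]
tcp_rot: [-0.0, 0.573, 0.819, -0.0]
wrist_force: [0.4, 0.1, -1.6]
gripper_width: 0.0091
gripper_force: 52.2
```

Call:
{"api": "carry_out", "payload": {
  "steps": [0,0,-0.03,0,0,0,0,0,-0.03,0,0,0,0,0,-0.03,0,0,0,0,0,-0.015,0,0,0,0,0,0,0,0,0,0,0,0,0,0,0]
}}

```text
clock: 10.72
ee_pos: [0.5277, 0.3609, 0.2891]
tcp_rot: [0.0, 0.573, 0.819, 0.0]
wrist_force: [-0.5, 0.2, -1.6]
gripper_width: 0.0091
gripper_force: 52.2
```

Run:
```python
from h import *
t=robot.grab_frame("top");s=robot.grab_frame("side")
t=t["image"];s=s["image"]
def crop(im,x,y,w,h,k):return cv2.resize(im[y:y+h,x:x+w,::-1],None,fx=k,fy=k,interpolation=cv2.INTER_CUBIC)
cv2.imwrite("pics/c3.png",np.hstack([crop(t,130,190,100,120,4),crop(s,200,90,80,120*.8.__int__() if 0 else 96,5)]))
```

```text
(no output)
```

View pics/c3.png

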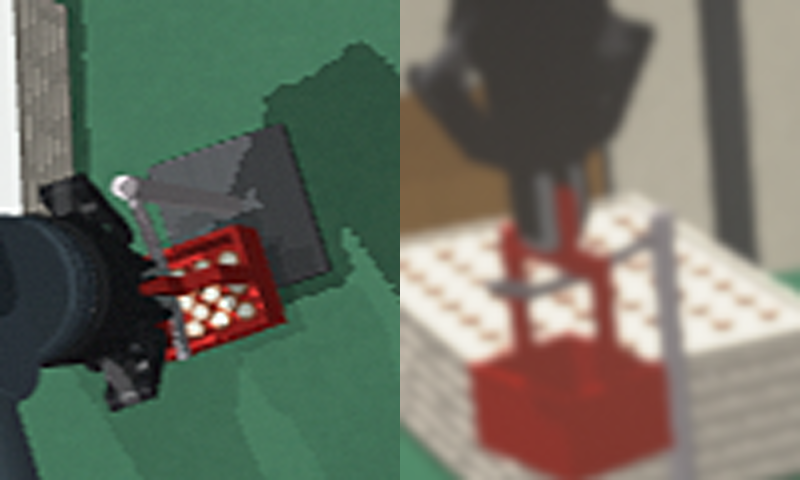

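The side crop shows the rod running through the opening under the bar, with the tip at (495,290) in front of the handle. I'll lower until the rod carries the load.

Call:
{"api": "carry_out", "payload": {
  "steps": [0,0,-0.01,0,0,0,0,0,-0.01,0,0,0,0,0,0,0,0,0]
}}

```text
clock: 11.2
ee_pos: [0.5274, 0.3608, 0.2845]
tcp_rot: [-0.0, 0.573, 0.819, -0.0]
wrist_force: [-0.3, 0.4, -1.8]
gripper_width: 0.0092
gripper_force: 52.2
```

Call:
{"api": "carry_out", "payload": {
  "steps": [0,0,-0.006,0,0,0,0,0,0,0,0,0]
}}

```text
clock: 11.45
ee_pos: [0.5276, 0.3609, 0.2837]
tcp_rot: [-0.0, 0.573, 0.819, 0.0]
wrist_force: [0.8, 0.5, -1.5]
gripper_width: 0.009
gripper_force: 52.4
```

Call:
{"api": "carry_out", "payload": {
  "steps": [0,0,-0.008,0,0,0,0,0,0,0,0,0]
}}

```text
clock: 11.7
ee_pos: [0.5277, 0.3609, 0.2835]
tcp_rot: [-0.0, 0.574, 0.819, 0.0]
wrist_force: [-1.9, -1.0, 6.0]
gripper_width: 0.009
gripper_force: 53.1
```

Call:
{"api": "carry_out", "payload": {
  "steps": [0,0,-0.006,0,0,0,0,0,0,0,0,0]
}}

```text
clock: 11.95
ee_pos: [0.5278, 0.3609, 0.2834]
tcp_rot: [-0.0, 0.574, 0.819, 0.001]
wrist_force: [-3.8, -2.3, 8.2]
gripper_width: 0.0092
gripper_force: 53.8
```

Call:
{"api": "carry_out", "payload": {
  "steps": [0,0,0.005,0,0,0,0,0,0,0,0,0],
  "grip_force": 20
}}

```text
clock: 12.2
ee_pos: [0.5277, 0.3609, 0.2835]
tcp_rot: [-0.0, 0.573, 0.819, 0.0]
wrist_force: [-3.2, -1.8, 6.9]
gripper_width: 0.009
gripper_force: 53.3
```

Call:
{"api": "carry_out", "payload": {
  "steps": [0,0,0,0,0,0,0,0,0,0,0,0,0,0,0,0,0,0,0,0,0,0,0,0,0,0,0,0,0,0,0,0,0,0,0,0],
  "hand": 0.5
}}

```text
clock: 12.95
ee_pos: [0.5276, 0.3609, 0.2818]
tcp_rot: [0.0, 0.573, 0.819, 0.0]
wrist_force: [0.3, 0.2, 0.1]
gripper_width: 0.0428
gripper_force: 0.0
```

Call:
{"api": "carry_out", "payload": {
  "steps": [0,0,0.05,0,0,0,0,0,0.1,0,0,0,0,0,0.15,0,0,0,0,0,0.15,0,0,0,0,0,0.05,0,0,0,0,0,0,0,0,0]
}}

```text
clock: 13.7
ee_pos: [0.5279, 0.361, 0.3833]
tcp_rot: [0.0, 0.573, 0.819, 0.001]
wrist_force: [-0.0, 0.4, 0.1]
gripper_width: 0.0428
gripper_force: 0.0
```

Run:
```python
from h import *
t=robot.grab_frame("top");s=robot.grab_frame("side")
t=t["image"];s=s["image"]
def crop(im,x,y,w,h,k):return cv2.resize(im[y:y+h,x:x+w,::-1],None,fx=k,fy=k,interpolation=cv2.INTER_CUBIC)
cv2.imwrite("pics/c4.png",np.hstack([crop(t,130,190,100,120,4),crop(s,200,90,80,96,5)]))
```

```text
(no output)
```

View pics/c4.png

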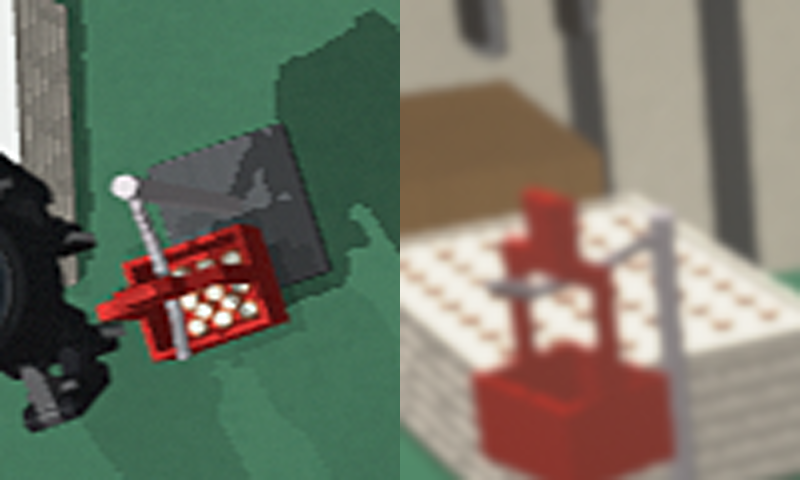

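The basket hangs upright on the rod with its contents inside, and the gripper is clear of it. Next is the tray.

Call:
{"api": "carry_out", "payload": {
  "steps": [-0.01,-0.159,0,0,0,-0.0255,-0.01,-0.159,0,0,0,-0.0255,-0.01,-0.159,0,0,0,-0.0255,-0.01,-0.159,0,0,0,-0.0255,-0.01,-0.159,0,0,0,-0.0255,-0.01,-0.159,0,0,0,-0.0255,-0.01,-0.159,0,0,0,-0.0255,-0.01,-0.159,0,0,0,-0.0255,-0.01,-0.159,0,0,0,-0.0255,-0.01,-0.159,0,0,0,-0.0255,-0.01,-0.159,0,0,0,-0.0255,-0.01,-0.159,0,0,0,-0.0255]
}}

```text
clock: 15.3
ee_pos: [0.5034, -0.0229, 0.382]
tcp_rot: [0.0, 0.888, 0.459, 0.0]
wrist_force: [-0.8, 0.5, -0.1]
gripper_width: 0.0426
gripper_force: 0.0
```

Call:
{"api": "carry_out", "payload": {
  "steps": [-0.01,-0.159,-0.042,0,0,-0.0255,-0.01,-0.159,-0.042,0,0,-0.0255,-0.01,-0.159,-0.042,0,0,-0.0255,-0.01,-0.159,-0.042,0,0,-0.0255,-0.01,-0.159,-0.042,0,0,-0.0255,-0.01,-0.159,-0.042,0,0,-0.0255,-0.01,-0.159,-0.042,0,0,-0.0255,-0.01,-0.159,-0.042,0,0,-0.0255,-0.01,-0.159,-0.042,0,0,-0.0255,-0.01,-0.159,-0.042,0,0,-0.0255,-0.01,-0.159,-0.042,0,0,-0.0255,-0.01,-0.159,-0.042,0,0,-0.0255]
}}

```text
clock: 16.8
ee_pos: [0.4788, -0.4041, 0.2798]
tcp_rot: [0.0, 1.0, -0.004, -0.001]
wrist_force: [0.5, 0.0, 0.1]
gripper_width: 0.0425
gripper_force: 0.0
```

Call:
{"api": "carry_out", "payload": {
  "steps": [0,0,0,0,0,0,0,0,0,0,0,0]
}}

```text
clock: 17.05
ee_pos: [0.4793, -0.4022, 0.2804]
tcp_rot: [-0.0, 1.0, -0.001, -0.0]
wrist_force: [0.4, 1.1, 0.0]
gripper_width: 0.0428
gripper_force: 0.0
```

Call:
{"api": "carry_out", "payload": {
  "steps": [0,0,-0.08,0,0,0,0,0,-0.13,0,0,0,0,0,-0.16,0,0,0,0,0,-0.16,0,0,0,0,0,-0.14,0,0,0,0,0,-0.12,0,0,0,0,0,-0.08,0,0,0,0,0,-0.045,0,0,0,0,0,0,0,0,0,0,0,0,0,0,0]
}}

```text
clock: 18.3
ee_pos: [0.48, -0.403, 0.099]
tcp_rot: [0.001, 1.0, -0.001, 0.001]
wrist_force: [0.3, -0.1, 0.4]
gripper_width: 0.0429
gripper_force: 0.0
```

Call:
{"api": "carry_out", "payload": {
  "steps": [0,0,0,0,0,0,0,0,0,0,0,0,0,0,0,0,0,0,0,0,0,0,0,0,0,0,0,0,0,0,0,0,0,0,0,0],
  "hand": 0,
  "grip_force": 20
}}

```text
clock: 19.05
ee_pos: [0.48, -0.4026, 0.0988]
tcp_rot: [0.0, 1.0, -0.001, 0.001]
wrist_force: [-0.5, 1.8, 5.9]
gripper_width: 0.0118
gripper_force: 22.9
```

Call:
{"api": "carry_out", "payload": {
  "steps": [0,0,0,0,0,0,0,0,0,0,0,0,0,0,0,0,0,0,0,0,0,0,0,0],
  "grip_force": 70
}}

```text
clock: 19.55
ee_pos: [0.4801, -0.4028, 0.099]
tcp_rot: [0.0, 1.0, -0.001, 0.001]
wrist_force: [0.2, 1.5, 6.2]
gripper_width: 0.0109
gripper_force: 69.5
```

Call:
{"api": "carry_out", "payload": {
  "steps": [0,0,0.005,0,0,0,0,0,0.01,0,0,0,0,0,0.015,0,0,0,0,0,0.02,0,0,0,0,0,0.025,0,0,0,0,0,0.03,0,0,0,0,0,0.03,0,0,0,0,0,0.03,0,0,0,0,0,0.025,0,0,0,0,0,0.015,0,0,0,0,0,0.005,0,0,0,0,0,0,0,0,0]
}}

```text
clock: 21.05
ee_pos: [0.4795, -0.4023, 0.14]
tcp_rot: [-0.0, 1.0, -0.001, -0.0]
wrist_force: [0.7, -0.4, -2.3]
gripper_width: 0.0109
gripper_force: 68.1
```

Run:
```python
from h import *
s=robot.grab_frame("side");i=s["image"]
print(robot.sense()["ft_torque"])
cv2.imwrite("pics/c5.png",cv2.resize(i[340:480,290:490,::-1],None,fx=4,fy=4,interpolation=cv2.INTER_CUBIC))
```

```text
[0.01517296 0.08162865 0.01341019]
```

View pics/c5.png

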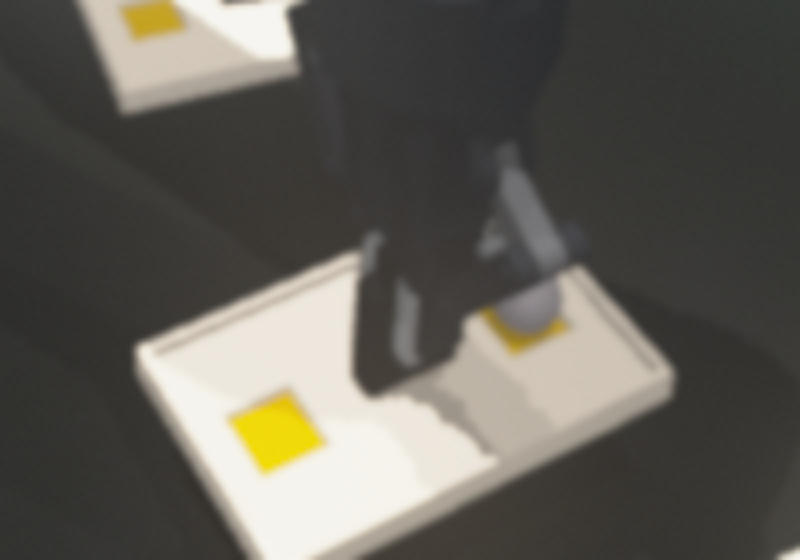

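Call:
{"api": "carry_out", "payload": {
  "steps": [0,0,0.005,0,0,0,0,0,0.015,0,0,0,0,0,0.03,0,0,0,0,0,0.045,0,0,0,0,0,0.055,0,0,0,0,0,0.06,0,0,0,0,0,0.055,0,0,0,0,0,0.04,0,0,0,0,0,0.025,0,0,0,0,0,0.012,0,0,0,0,0,0.003,0,0,0,0,0,0,0,0,0]
}}

```text
clock: 22.6
ee_pos: [0.4794, -0.4022, 0.2087]
tcp_rot: [-0.0, 1.0, -0.001, -0.0]
wrist_force: [0.3, -0.6, -4.0]
gripper_width: 0.0108
gripper_force: 68.1
```

Call:
{"api": "carry_out", "payload": {
  "steps": [0.002,0.01,0,0,0,0,0.003,0.025,0,0,0,0,0.004,0.045,0,0,0,0,0.006,0.07,0,0,0,0,0.008,0.095,0,0,0,0,0.009,0.11,0,0,0,0,0.009,0.12,0,0,0,0,0.009,0.12,0,0,0,0,0.009,0.12,0,0,0,0,0.009,0.12,0,0,0,0,0.009,0.12,0,0,0,0,0.009,0.12,0,0,0,0]
}}

```text
clock: 24.1
ee_pos: [0.4967, -0.1854, 0.2091]
tcp_rot: [-0.001, 1.0, -0.001, 0.0]
wrist_force: [0.0, 0.4, -2.5]
gripper_width: 0.0108
gripper_force: 68.2
```

Call:
{"api": "carry_out", "payload": {
  "steps": [0.009,0.12,0,0,0,0,0.009,0.12,0,0,0,0,0.009,0.12,0,0,0,0,0.008,0.11,0,0,0,0,0.007,0.1,0,0,0,0,0.006,0.085,0,0,0,0,0.005,0.07,0,0,0,0,0.004,0.05,0,0,0,0,0.003,0.035,0,0,0,0,0.002,0.02,0,0,0,0,0.001,0.012,0,0,0,0,0,0.005,0,0,0,0]
}}

```text
clock: 25.6
ee_pos: [0.5094, -0.0182, 0.2091]
tcp_rot: [0.0, 1.0, -0.002, 0.0]
wrist_force: [0.1, -0.2, -1.9]
gripper_width: 0.0109
gripper_force: 68.2
```

Call:
{"api": "carry_out", "payload": {
  "steps": [0,0,0,0,0,0,0,0,0,0,0,0,0,0,0,0,0,0,0,0,0,0,0,0]
}}

```text
clock: 26.1
ee_pos: [0.5094, -0.018, 0.2091]
tcp_rot: [0.0, 1.0, -0.001, 0.0]
wrist_force: [-0.3, -1.0, -1.7]
gripper_width: 0.0111
gripper_force: 68.2
```

Run:
```python
from fit import *
s=robot.grab_frame("side");t=robot.grab_frame("top")
o=s["image"][:,:,::-1].copy()
e=robot.sense()["ee_pos"];print(e)
z=e[2]-.099
m=render(s,TRAY,(e[0],e[1],-.003),z)
big=cv2.resize(o,None,fx=4,fy=4,interpolation=cv2.INTER_CUBIC)
c,_=cv2.findContours((cv2.resize(m,None,fx=4,fy=4)>.5).astype(np.uint8),0,2);cv2.drawContours(big,c,-1,(0,0,255),1)
a=big[4*180:4*320,4*230:4*380]
b=cv2.resize(t["image"][:,:,::-1],(1280,960))[350:630,520:720]
a=a[:560];b=cv2.resize(b,(200,280));b=np.vstack([b,np.zeros((280,200,3),np.uint8)])
cv2.imwrite("pics/c6.png",np.hstack([a,b]))
```

```text
[ 0.50935564 -0.01796352  0.20907444]
```

View pics/c6.png

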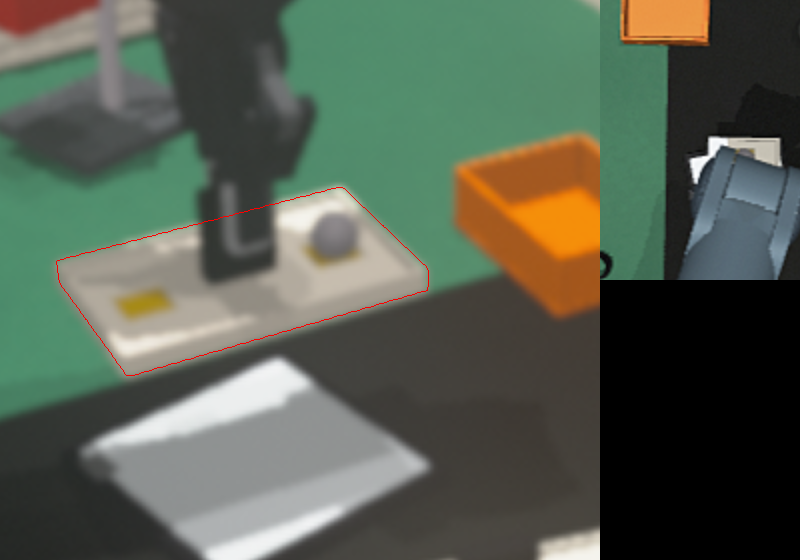

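The tray outline matches the level model, with the ball in its pocket and the tray above the panel. I'm handing it in.

```bash
python3 -c "
from station import robot
s=robot.sense();print(s['qvel'].round(3),s['gripper_force']);print(robot.job_done())"
```

```text
[ 0.002  0.001  0.002 -0.    -0.    -0.001 -0.   ] 68.20693731307983
the job is handed in; nothing more can be done
None
```

I hung the basket on the bench hook and let go, then handed the job in at about 26 s with the gripper holding the tray level and still about 10 cm above the panel's middle, the ball in its pocket; the judge gave no verdict.

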